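Hook the return spring onto its anchor post with the spring puller

TASK

Take the orange-handled spring puller out of its rest, put its tip into the eye at the free end of the coil spring, stretch the spring out past the brass anchor post, swing it over and let it back so that its hook catches fully on the post. Then draw the puller out of the eye and stand it back in its own orange rest. Work the spring only with the puller, not with the fingers.

Things in the scene. Friction and masses are not known exactly. Their poses are not given: they have to be found in the camera images.
- puller: Spring puller, upright, 0.16 kg: orange handle 26 mm square, 75 mm tall, over a dark square guard 56 mm wide, 5 mm thick, and a thin steel prong 8 mm thick with an 11 mm ball tip. Origin at the tip's lowest point; z up along the prong, x and y square to the handle's sides. Guard underside is 75 mm, handle 80 to 155 mm above the origin. Loose in its rest. The green-handled driver is not needed.
- spring_hook: Coil spring's flat steel end piece, 40 mm above the bench, 6 mm wire. Origin: centre of its pull eye, a ring 28 mm inside, 40 mm outside. x points outward along the spring, z up. It moves only level: swings about a dark pivot stud (156 mm along -x when slack; light friction) and stretches along x up to 110 mm, pulling back 0.7 N plus 0.07 N per mm. Starts swung 20 to 34 deg to the post's +y side.
- hook_bend (a point): Centre of the open hook's half-round bend, 36 mm inward (-x) of the eye's centre; axes as spring_hook. Hook 32 mm wide inside, shank on its +y side, open tip on -y ending 7 mm inward of this point, so it goes onto the post sideways, moving to -y. Seated, the post's axis is 9 mm along +x from here (27 mm inward of the eye's centre). To pass the post, pull the eye's centre 50 to 70 mm beyond it.
- anchor_post (a point): Brass anchor post, upright, 14 mm thick, cap 20 mm across, top 61 mm above the bench, on a blue plate whose top is 12 mm above the bench. The point is on the post's axis, 40 mm above the bench. x points from the spring's pivot stud to the post, straight away from the stud, whose axis is 174 mm along -x; z up. The dark stop block on the plate plays no part.
- puller_rest (a point): Mouth centre of the puller's rest: a fixed upright orange square tube, 32 mm inside, 46 mm outside, open on top, rim 85 mm above the bench, on a dark 90 mm square foot. z up. The prong hangs inside and the guard lies on the rim; the puller's origin is then 75 mm below this point, 10 mm above the bench. The similar grey tube holds the green-handled driver.
There are look-alikes about, which are no part of the job. What is shaped like the puller but blue or red is not meant. What is shaped like the part that bears puller_rest but turquoise is not meant.

How it is judged:
By the outcome, as a careful person would: the job done as asked, in the order asked, and still so for the second after the job is handed in, with the robot touching nothing.
It also fails if it takes over 58 s, if anything falls off the work surface, if the arm or the gripper's body presses on something with over 40 N, if the wrist force passes 120 N, or if a joint passes its speed limit or range.

ROBOT

A 6-joint arm with a two-finger parallel gripper is mounted at the origin on the work surface. World frame = base frame: x ahead of the robot, y to its left, z up, the work surface at z = 0. Lengths are in m, angles in rad, forces in N, time in s.
With the tool pointing down it reaches from about 0.15 to 0.775 m from the base axis. Payload 6.1 kg.
Tool frame: the origin (TCP) lies at the very end of the fingers, on their centre line; the grasp point (between the pads) lies 19 mm behind it; z points along the fingers, y is the direction in which the jaws open and shut (so a half turn about z gives the same grasp; the last joint's range is limited). The gripper opens to 85 mm and grips with 20 to 120 N. Pads are 22 mm wide; open, the fingers measure 114 mm over their backs; the gripper's body (76 mm by 85 mm) begins 54 mm behind the grasp point. The pads swing forward as they close: fully open they stand 13 mm farther back than shut.
Start: joints at [1.312, 0.126, -0.04, 1.405, 0, 1.571], TCP at [0.134, 0.508, 0.231] pointing down, gripper open.
Joint ranges: [-2.72, 2.72], [-0.95, 1.95], [-1.27, 1.35], [-1.78, 2.02], [-1.46, 1.47], [-3.14, 3.14]. Speed limits (rad/s): [2.39, 2.39, 3.01, 3.14, 3.14, 3.14].

INTERFACE

Orientations are given as a rotation vector (axis times angle).
In Python, from bench import ctrl gives the robot as it stands. The module is installed in compiled form; this text tells all that it offers.
- The arm moves only by the tool servo_tool, never from a script. Its argument "motion" is a list of rows, each a list of 7 numbers: the turn, a rotation vector about the world's x, y, z in degrees, then the shift along the world's x, y, z in cm, then the closure, from 0 (fully open) to 1 (shut). A call has 1 to 8 rows; each row is the pose to reach, as a shift and turn from the pose measured when the call began; what a row does not reach only later rows make up. A row lasts 1/8 s, in which the tool goes at most 62.5 mm and 10.7 degrees, less where a joint would pass 70% of its speed; a pose out of reach is approached as far as the arm can. A call with a gripper value outside its range is refused whole. The fingers move at their own pace and stop on an object; "grip_force" is the grip in N (left out, the last holds). Time passes only in rows, so rows that repeat a pose let the fingers close. It gives the time, the measured TCP pose, the force and the opening at its end, in the units of the state.
- ctrl.state(): the state, without advancing time (a new reading comes with each control period).
- ctrl.camera(name): name is "side" or "top" or "wrist"; returns the picture (384x512x3 uint8, blue, green, red); there is no depth.
- ctrl.get_calibration(name): a dict with "K" (3x3 intrinsics, pixels), "cam_to_world" (4x4, takes a point from camera to world coordinates). Camera axes: x right, y down, z forward; pixel columns grow to the right and rows downward; lengths in m; the calibration is good to about 2 mm. A picture is of the moment at which its call begins: read the wrist's pose just before it. get_calibration takes no time and is no camera call; for the wrist camera it gives the pose at the moment of the call.
- ctrl.hand_in(): hands the job in, once; it reports no verdict.
Trained networks look in the newest picture that a camera, given by its name, has taken for a name from the list of things; names that differ only in an ending like _2 or _b are one class to them, and where a whole thing is asked for, a point or a joint stands for the part that bears it (a point fixed in the world has none). Each returns a list of dicts, best first, with "conf" (0 to 1); they miss things now and then, are a little off and sometimes report something else, mostly with a low value. They report only what shows in the picture. A call takes as long as a camera call. They do not tell look-alikes from the thing itself.
- ctrl.regions_of(label, camera): "mask" (384x512 bool, what is visible of it) and "position" ([row, column] in pixels, amid what is visible of it).
The state is a dict: "time": time; "joint_pos": joint angles; "joint_velocities": joint speeds; "joint_efforts": joint torques, N m; "eef_pos": TCP position; "orientation": TCP orientation; "contact_force": force on the tool from outside, world axes, zero at the start; "moment": the same for the moment, N m; "grip_width": opening from 0.0 (shut) to 1.0 (fully open).
Only numpy, scipy, OpenCV 4.12 (cv2) and the standard library are available. Lean on these libraries where they do the work, as an engineer would, in place of code of your own. Each camera call takes 0.05 s, during which the arm holds its last target.

## Working session

There is one attempt and no reset: what is moved stays moved. The work goes in short steps, Python scripts to look and compute and a tool call to move; the robot and the scene stay as the last step left them, time stands still between calls to the robot, and variables do not carry over. Pictures are saved under pics/ and viewed, and the job is handed in when it is done.

Besides the shell and the picture viewer there is one more tool, called after "Emit:" as name(argument=value, ...), one argument or row to a line, values as JSON. servo_tool: Moves the arm, as the interface text tells. Its arguments: {"type":"object","properties":{"motion":{"type":"array","items":{"type":"array","items":{"type":"number"}}},"grip_force":{"type":"number"}},"required":["motion"]}

```bash
mkdir -p pics
cat > h.py <<'E'
import numpy as np, cv2
from bench import ctrl
def shot(cam,name):
    im=ctrl.camera(cam); cv2.imwrite(f'pics/{name}.png',im); return im
def cal(c):
    d=ctrl.get_calibration(c); return np.array(d['K']),np.array(d['cam_to_world'])
def ray(c,uv,C=None):
    K,T=C or cal(c); d=T[:3,:3]@np.linalg.solve(K,[uv[0],uv[1],1.]); return T[:3,3],d
def atz(c,uv,z,C=None):
    o,d=ray(c,uv,C); return o+d*(z-o[2])/d[2]
def tri(rs):
    A=np.zeros((3,3));b=np.zeros(3)
    for o,d in rs:
        d=d/np.linalg.norm(d);P=np.eye(3)-np.outer(d,d);A+=P;b+=P@o
    p=np.linalg.solve(A,b)
    return p,[np.linalg.norm((np.eye(3)-np.outer(d,d)/(d@d))@(p-o)) for o,d in rs]
def proj(c,p,C=None):
    K,T=C or cal(c); q=K@(T[:3,:3].T@(np.array(p)-T[:3,3])); return q[:2]/q[2]
E
python3 - <<'E'
from h import *
np.set_printoptions(precision=4,suppress=True)
for c in ['side','top','wrist']:
    shot(c,c+'0'); K,T=cal(c); print(c,K[0,0],K[0,2],K[1,2]);print(T)
    for l in ['puller','spring_hook','anchor_post','puller_rest','hook_bend']:
        try:
            for r in ctrl.regions_of(l,c): print(c,l,round(r['conf'],2),np.round(r['position'],1),r['mask'].sum())
        except Exception as e: print(c,l,e)
print(ctrl.state())
E
```

```text
side 471.0990038768981 252.40898676914034 192.03871597426223
[[ 0.9673 -0.1215  0.2225  0.1767]
 [-0.2534 -0.4821  0.8386 -1.035 ]
 [ 0.0054 -0.8676 -0.4972  0.7097]
 [ 0.      0.      0.      1.    ]]
side puller 0.8 [121.2 221.5] 264
side puller 0.72 [140.5 271.6] 357
side puller 0.65 [136.3 238.9] 327
side spring_hook 0.54 [214.2 286.8] 131
side anchor_post 0.89 [217.6 281.5] 3120
side anchor_post 0.6 [209.  270.6] 283
side puller_rest 0.98 [161.4 234.9] 522
side puller_rest 0.64 [166.7 184.3] 723
side hook_bend 0.81 [210.1 277.1] 312
top 489.4141207742916 251.22913716664468 192.67584791681927
[[ 0.0735 -0.9767  0.2015  0.2095]
 [-0.9973 -0.0731  0.0094  0.0225]
 [ 0.0055 -0.2016 -0.9794  1.3141]
 [ 0.      0.      0.      1.    ]]
top puller 0.94 [172.4 125.7] 530
top puller 0.87 [177.1  79.5] 504
top puller 0.63 [133.5 144.4] 546
top spring_hook 0.54 [188.2 258.5] 231
top anchor_post 0.55 [171.2 266.1] 5043
top anchor_post 0.22 [186.  139.1] 723
top puller_rest 0.76 [239.6 134. ] 1139
top puller_rest 0.66 [186.1 141.2] 671
top hook_bend 0.82 [187.2 254.3] 155
wrist 331.2902588477378 254.07247856766912 189.77256822629678
[[ 0.2556  0.9217  0.2917  0.0598]
 [ 0.9668 -0.2436 -0.0773  0.5268]
 [-0.0002  0.3018 -0.9534  0.3749]
 [ 0.      0.      0.      1.    ]]
wrist puller_rest 0.64 [330.5 172.6] 3667
{'time': 0.9, 'joint_pos': array([ 1.312 ,  0.1258, -0.0396,  1.4054, -0.    ,  1.5708]), 'joint_velocities': array([-0.0002,  0.0001, -0.0015, -0.0001,  0.0001, -0.0016]), 'joint_efforts': array([ -0.    , -43.5696,  35.3087,   0.0011,  -0.0001,  -0.    ]), 'eef_pos': array([0.1344, 0.5075, 0.2313]), 'orientation': array([ 0.4054,  3.1153, -0.    ]), 'contact_force': array([-0.1306, -0.1143, -0.3185]), 'moment': array([-0.0385,  0.0577,  0.0039]), 'grip_width': 1.0017345386650736}
```

View pictures.

View pics/side0.png

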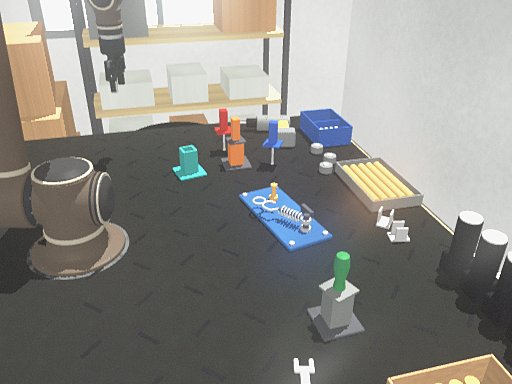

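View pics/top0.png

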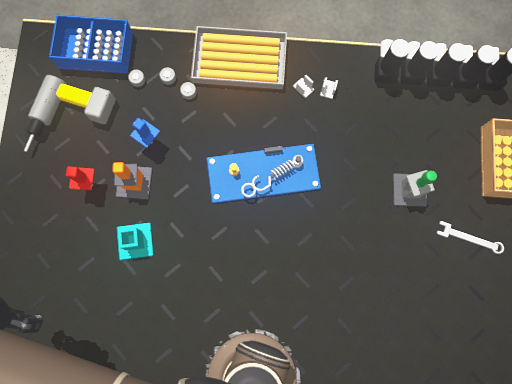

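View pics/wrist0.png

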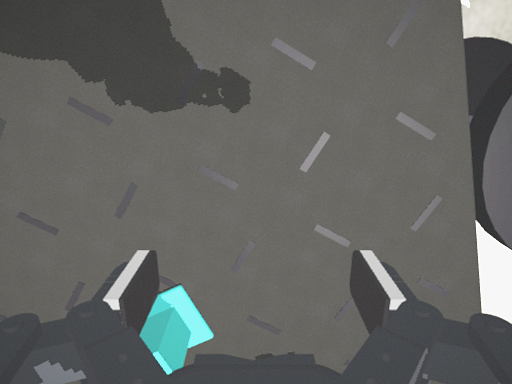

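Run:
```python
import cv2
im=cv2.imread('pics/top0.png'); a=cv2.resize(im[110:270,40:190],None,fx=5,fy=3.7,interpolation=cv2.INTER_CUBIC)
cv2.imwrite('pics/c1.png',cv2.resize(im[120:260,40:200],(685,600),interpolation=cv2.INTER_CUBIC))
cv2.imwrite('pics/c2.png',cv2.resize(im[120:240,200:360],(800,600),interpolation=cv2.INTER_CUBIC))
im=cv2.imread('pics/side0.png')
cv2.imwrite('pics/c3.png',cv2.resize(im[100:250,150:350],(800,600),interpolation=cv2.INTER_CUBIC))
```

```text
(no output)
```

View pics/c1.png

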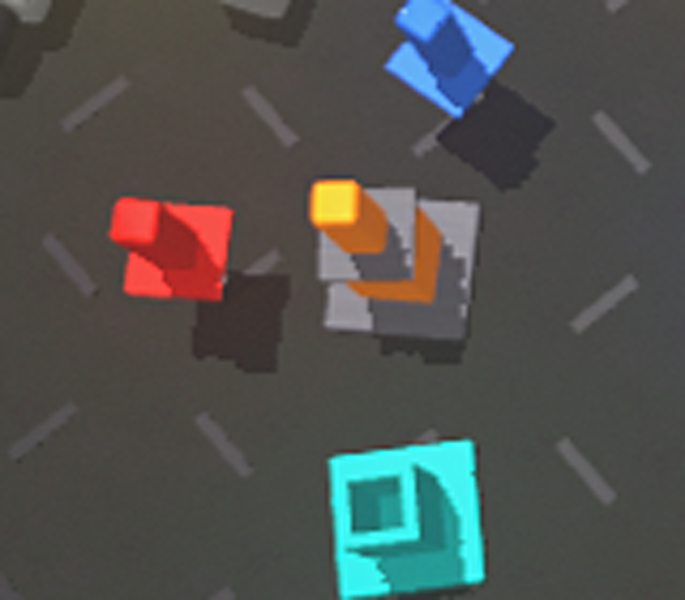

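View pics/c2.png

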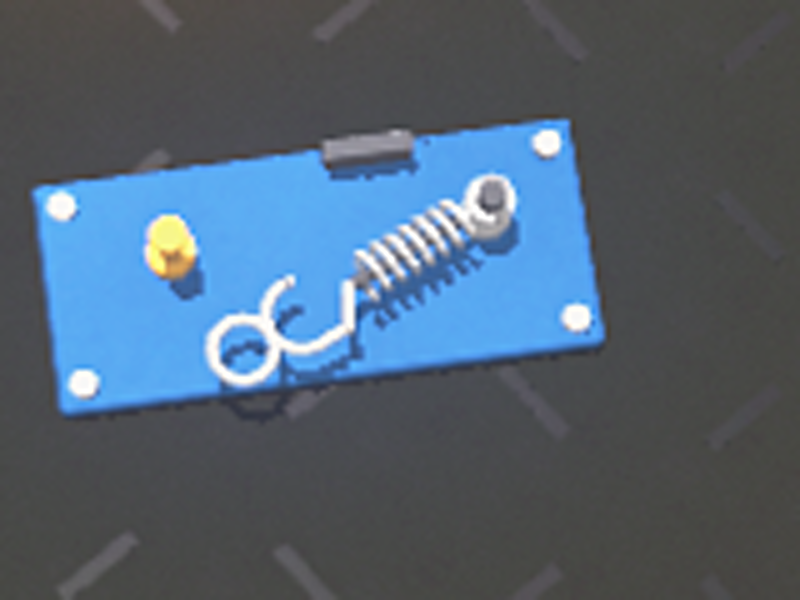

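View pics/c3.png

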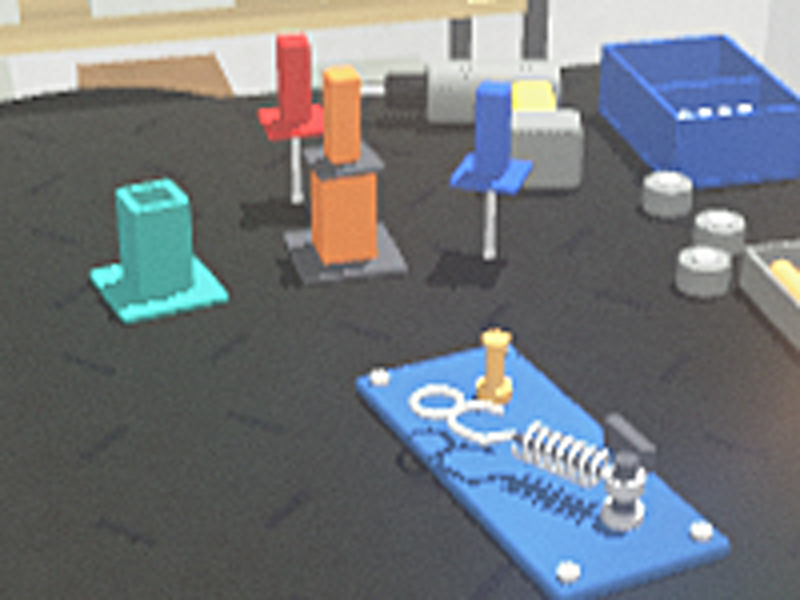

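Run:
```python
from h import *
np.set_printoptions(precision=4,suppress=True)
for n,t,s,z in [('handle',(118.3,167.4),(235.5,117.5),.165),('post',(234,166),(274,184.5),.061),('eye',(249,190),(259.5,200.5),.04),('stud',(298.2,158.4),(307.3,215.5),.06)]:
    print(n,tri([ray('top',t),ray('side',s)]),atz('top',t,z),atz('side',s,z))
# guard corners (top crop) z=.09 ; foot
s=160/685
for n,P,z in [('guard',[(318,280),(413,280),(415,188)],.09),('foot',[(326,328),(465,340),(479,202)],.01),('tq',[(348,543),(415,537),(408,470),(345,480)],.085)]:
    Q=[atz('top',(40+x*s,120+y*140/600),z)[:2] for x,y in P]; print(n,np.array(Q)); d=Q[1]-Q[0]; print(np.degrees(np.arctan2(d[1],d[0])),np.linalg.norm(d), (Q[0]+Q[2])/2); d=Q[2]-Q[1]; print(np.degrees(np.arctan2(d[1],d[0])),np.linalg.norm(d))
```

```text
handle (array([0.4863, 0.3582, 0.1664]), [np.float64(0.0024557979169598627), np.float64(0.0024557979169598943)]) [0.4841 0.3588 0.165 ] [0.4898 0.3627 0.165 ]
post (array([0.5364, 0.0851, 0.0614]), [np.float64(0.0008611410555485258), np.float64(0.0008611410555486895)]) [0.5357 0.0853 0.061 ] [0.5376 0.086  0.061 ]
eye (array([0.4802, 0.0409, 0.0418]), [np.float64(0.0022281056895978144), np.float64(0.0022281056895978326)]) [0.4784 0.0412 0.04  ] [0.4834 0.0442 0.04  ]
stud (array([ 0.5731, -0.0839,  0.0555]), [np.float64(0.002269789018578514), np.float64(0.0022697890185785843)]) [ 0.5695 -0.083   0.06  ] [ 0.5728 -0.09    0.06  ]
guard [[0.4543 0.385 ]
 [0.4585 0.3284]
 [0.515  0.3341]]
-85.71464251172137 0.0566762775368986 [0.4846 0.3595]
5.7046157719010555 0.05677090412882384
foot [[0.4398 0.3996]
 [0.4386 0.311 ]
 [0.5288 0.3124]]
-90.72968583233867 0.08860206834390877 [0.4843 0.356 ]
0.9301163120997208 0.09020565437228929
tq [[0.3003 0.3486]
 [0.3067 0.31  ]
 [0.3455 0.3188]
 [0.3369 0.355 ]]
-80.62024734706185 0.03912232703020632 [0.3229 0.3337]
12.836555875882366 0.03982059336465859
```

Emit:
servo_tool(
  motion=[
    [0,0,8,5,-2,3,0],
    [0,0,16,10.5,-4.5,4,0.2],
    [0,0,20.5,16,-7,4,0.2],
    [0,0,20.5,21.5,-9,4,0.2],
    [0,0,20.5,27,-11.5,4,0.2],
    [0,0,20.5,32,-13.5,4,0.2],
    [0,0,20.5,35,-14.9,4,0.2],
    [0,0,20.5,35,-14.9,4,0.2],
  ],
  grip_force=100,
)

```text
time: 1.9
eef_pos: [0.4863, 0.3572, 0.2704]
orientation: [0.15, -3.137, 0.001]
contact_force: [0.5, 0.2, -0.6]
grip_width: 0.799
```

Run:
```python
from h import *
np.set_printoptions(precision=4,suppress=True)
print(ctrl.state()['eef_pos']);K,T=cal('wrist');print(T)
im=shot('wrist','w1')
for l in ['puller','puller_rest']:
    for r in ctrl.regions_of(l,'wrist'): print(l,round(r['conf'],2),np.round(r['position'],1),r['mask'].sum())
```

```text
[0.4863 0.3572 0.2704]
[[-0.0957  0.9492  0.2997  0.4096]
 [ 0.9954  0.0915  0.0283  0.3495]
 [-0.0006  0.3011 -0.9536  0.4141]
 [ 0.      0.      0.      1.    ]]
puller 0.97 [165.7 260.6] 3332
puller 0.91 [270.  215.1] 3269
puller 0.86 [161.3 380. ] 3693
puller_rest 0.81 [ 27.3 250.4] 3981
puller_rest 0.64 [130.2 252.4] 2408
```

View pics/w1.png

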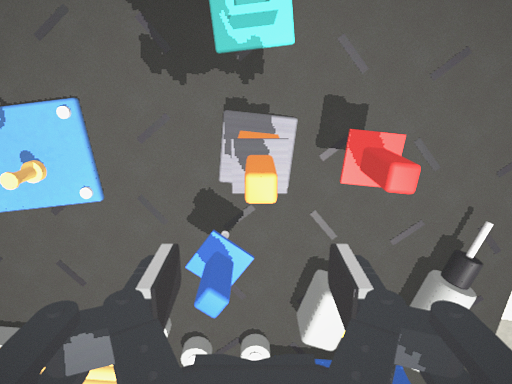

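Run:
```python
import cv2
im=cv2.imread('pics/w1.png')
cv2.imwrite('pics/c4.png',cv2.resize(im[100:220,205:315],None,fx=5,fy=5,interpolation=cv2.INTER_CUBIC))
```

```text
(no output)
```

View pics/c4.png

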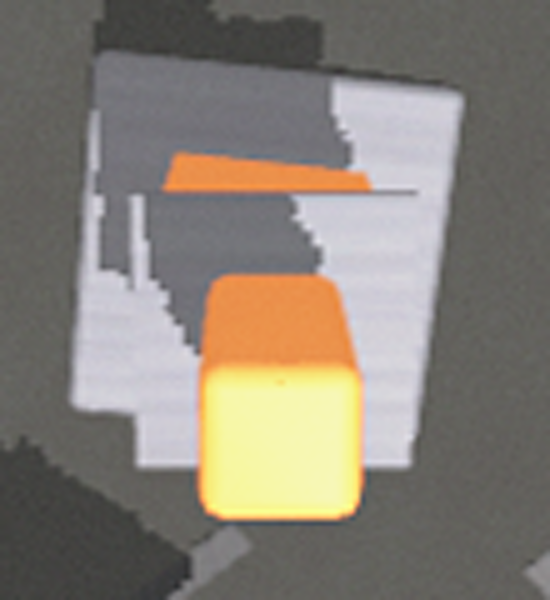

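Run:
```python
from h import *
np.set_printoptions(precision=4,suppress=True)
w=lambda x,y:(205+x/5,100+y/5)
h=w(280.5,443)
print(atz('wrist',h,.165),tri([ray('wrist',h),ray('top',(118.3,167.4)),ray('side',(235.5,117.5))]),tri([ray('wrist',h),ray('top',(118.3,167.4))]))
for c in [(417,190),(412,467),(137,467),(135,195)]: print(atz('wrist',w(*c),.09))
print('foot')
for c in [(95,52),(463,92),(72,408)]: print(atz('wrist',w(*c),.01))
print('red',atz('wrist',(402,176),.155),'blue',atz('wrist',(212,298),.155))
print(proj('wrist',[.4863,.3572,.2704]))
# tube rim visible corner edges z=.085
for c in [(175,152),(368,172)]: print(atz('wrist',w(*c),.085),atz('wrist',w(*c),.01))
```

```text
[0.4842 0.3639 0.165 ] (array([0.4862, 0.3616, 0.1641]), [np.float64(0.002899682165462759), np.float64(0.002936207063716889), np.float64(0.0035385766547706113)]) (array([0.4895, 0.3647, 0.1456]), [np.float64(0.0007237347045413703), np.float64(0.000723734704541358)])
[0.453 0.389 0.09 ]
[0.5098 0.3955 0.09  ]
[0.5155 0.339  0.09  ]
[0.4595 0.3341 0.09  ]
foot
[0.4394 0.3179 0.01  ]
[0.4399 0.4064 0.01  ]
[0.528  0.3184 0.01  ]
red [0.4653 0.4772 0.155 ] blue [0.5964 0.3308 0.155 ]
[251.3775 255.6841]
[0.451  0.3411 0.085 ] [0.461  0.3389 0.01  ]
[0.4512 0.3795 0.085 ] [0.4612 0.3861 0.01  ]
```

Emit:
servo_tool(
  motion=[
    [0,0,0,-0.2,0.46,-4,0.2],
    [0,0,0,-0.2,0.46,-9,0.2],
    [0,0,0,-0.2,0.46,-13,0.2],
    [0,0,0,-0.2,0.46,-16.2,0.2],
    [0,0,0,-0.2,0.46,-16.2,0.2],
    [0,0,0,-0.2,0.46,-16.2,1],
    [0,0,0,-0.2,0.46,-16.2,1],
    [0,0,0,-0.2,0.46,-16.2,1],
  ],
  grip_force=100,
)

```text
time: 3.05
eef_pos: [0.4827, 0.3641, 0.1115]
orientation: [-0.156, 3.135, 0.003]
contact_force: [-0.7, -0.1, 7.0]
grip_width: 0.285
```

Emit:
servo_tool(
  motion=[
    [0,0,0,0,0,0,1],
    [0,0,0,0,0,0,1],
  ],
)

```text
time: 3.3
eef_pos: [0.4827, 0.3641, 0.1117]
orientation: [-0.156, 3.135, 0.004]
contact_force: [-0.1, -0.3, -2.4]
grip_width: 0.293
```

Run:
```python
from h import *
np.set_printoptions(precision=4,suppress=True)
s=ctrl.state();print(s['eef_pos'],s['grip_width'],s['contact_force'],s['moment'],s['orientation'])
im=shot('side','s2');cv2.imwrite('pics/c5.png',cv2.resize(im[40:190,170:320],(600,600),interpolation=cv2.INTER_CUBIC))
shot('wrist','w2')
```

```text
[0.4827 0.3641 0.1117] 0.29279996939879543 [-0.0829 -0.2828 -2.3661] [-0.0048 -0.0191  0.0195] [-0.1559  3.1351  0.0036]
```

View pics/c5.png

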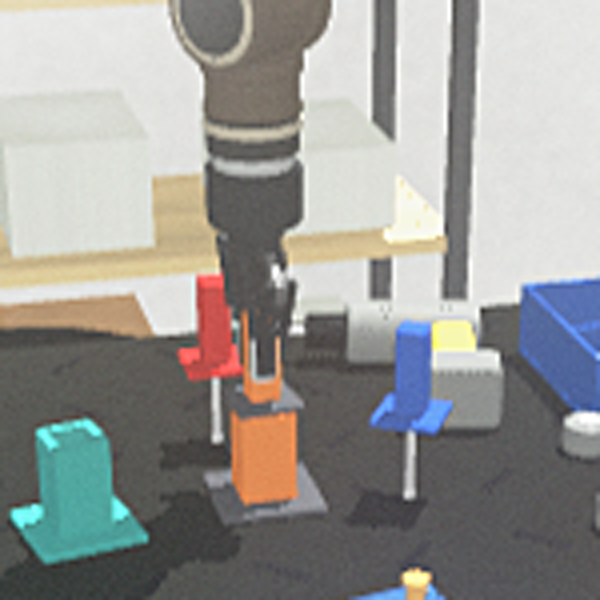

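View pics/w2.png

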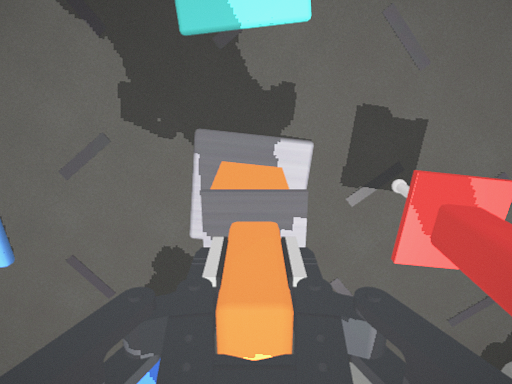

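Emit:
servo_tool(
  motion=[
    [0,0,0,0,0,5,1],
    [0,0,0,0,0,10,1],
    [0,0,0,-1,-4,11,1],
    [0,0,0,-3,-10,11,1],
    [0,0,0,-4,-16,11,1],
    [0,0,0,-5,-21,11,1],
    [0,0,0,-5,-23,11,1],
    [0,0,0,-5,-23,11,1],
  ],
)

```text
time: 4.4
eef_pos: [0.4325, 0.1329, 0.2216]
orientation: [-0.152, 3.135, 0.003]
contact_force: [1.0, 0.4, -1.5]
grip_width: 0.29
```

Run:
```python
from h import *
np.set_printoptions(precision=4,suppress=True)
s=ctrl.state();print(s['eef_pos'],s['grip_width'],s['contact_force'],s['orientation'])
shot('wrist','w3');shot('side','s3')
for c in ['wrist']:
  for l in ['spring_hook','anchor_post']:
    for r in ctrl.regions_of(l,c): print(c,l,round(r['conf'],2),np.round(r['position'],1),r['mask'].sum())
C=cal('wrist'); np.savez('w3cal.npz',K=C[0],T=C[1])
```

```text
[0.4325 0.1329 0.2216] 0.2901569667171917 [ 0.9679  0.4056 -1.5025] [-0.1516  3.1353  0.0035]
wrist spring_hook 0.56 [212.1 150.4] 1475
wrist anchor_post 0.65 [227.1 112.2] 20495
```

View pics/w3.png

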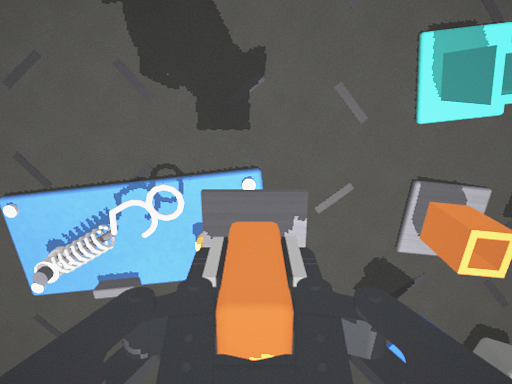

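View pics/s3.png

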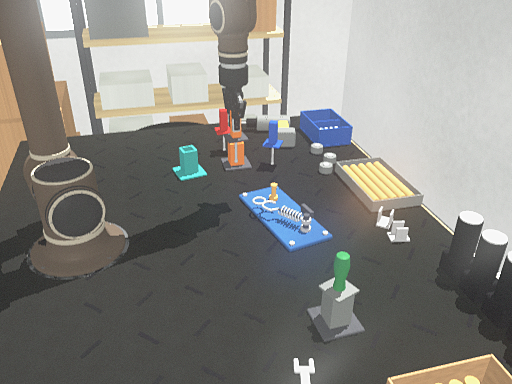

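Run:
```python
from h import *
im=cv2.imread('pics/w3.png')
cv2.imwrite('pics/c6.png',cv2.resize(im[160:300,20:220],(800,560),interpolation=cv2.INTER_CUBIC))
cv2.imwrite('pics/c7.png',cv2.resize(im[170:290,390:512],(610,600),interpolation=cv2.INTER_CUBIC))
```

```text
(no output)
```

View pics/c6.png

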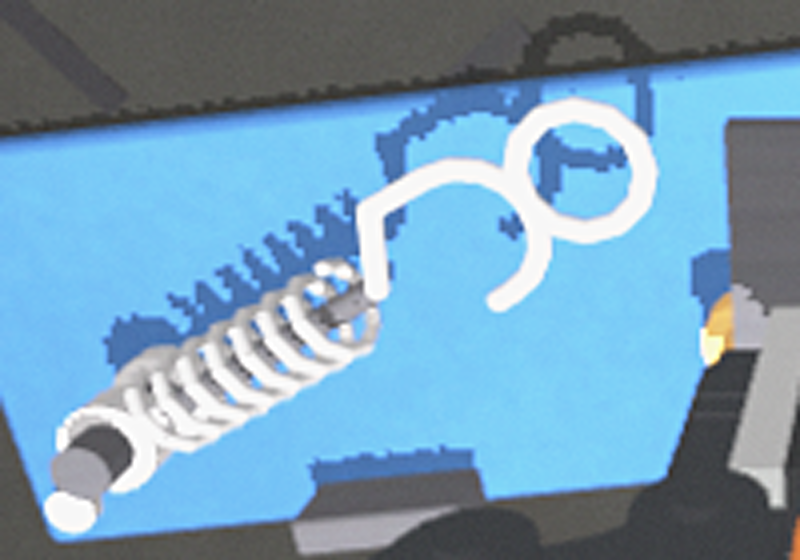

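View pics/c7.png

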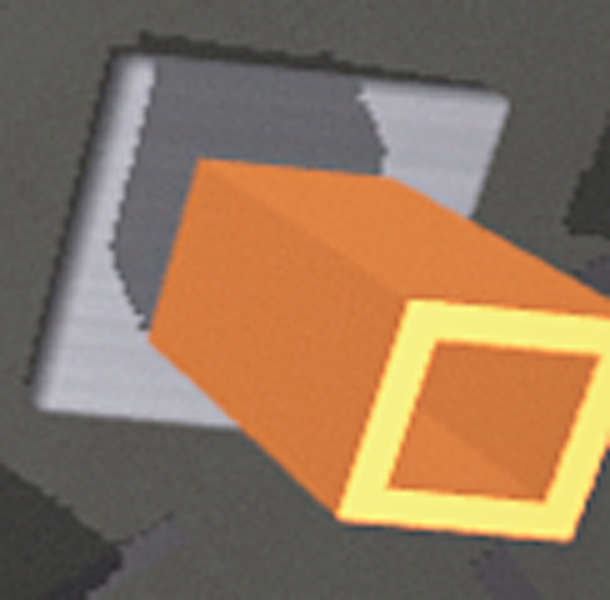

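Run:
```python
from h import *
np.set_printoptions(precision=4,suppress=True)
d=np.load('w3cal.npz');C=(d['K'],d['T'])
w=lambda x,y:(20+x/4,160+y/4)
eye=atz('wrist',w(580.5,170.5),.042,C);print('eye',eye)
print('eye tri',tri([ray('wrist',w(580.5,170.5),C),ray('top',(249,190))]),tri([ray('wrist',w(580.5,170.5),C),ray('top',(249,190)),ray('side',(259.5,200.5))]))
print('ring pts',[atz('wrist',w(*p),.042,C) for p in[(503,170),(658,170),(580,98),(580,243)]])
for p,z in [((78,468),.06),((78,468),.055),((115,450),.04)]: print('stud',atz('wrist',w(*p),z,C))
print('stud tri',tri([ray('wrist',w(78,468),C),ray('top',(298.2,158.4))]))
print('hook bend tip', atz('wrist',w(497,302),.042,C))
R=lambda x,y:(390+x/5,170+y/5)
Q=np.array([atz('wrist',R(*p),.085,C) for p in [(437,342),(603,353),(547,502),(388,492)]]);print(Q,Q.mean(0))
print('guard', [atz('wrist',p,.2216-.1017+.08,C) for p in [(201,190),(308,190)]], cal('wrist')[1][:3,3])
```

```text
eye [0.4812 0.0471 0.042 ]
eye tri (array([0.4828, 0.043 , 0.0313]), [np.float64(0.00297017156760128), np.float64(0.002970171567601314)]) (array([0.4815, 0.0438, 0.0393]), [np.float64(0.0027457574179897298), np.float64(0.0038720849047800205), np.float64(0.00210248695158079)])
ring pts [array([0.4831, 0.0272, 0.042 ]), array([0.4791, 0.0671, 0.042 ]), array([0.4616, 0.0466, 0.042 ]), array([0.5016, 0.0474, 0.042 ])]
stud [ 0.5708 -0.0783  0.06  ]
stud [ 0.5743 -0.0816  0.055 ]
stud [ 0.578  -0.0809  0.04  ]
stud tri (array([ 0.5725, -0.0824,  0.0551]), [np.float64(0.001880988606493807), np.float64(0.0018809886064936445)])
hook bend tip [0.5209 0.0257 0.042 ]
[[0.471  0.3476 0.085 ]
 [0.4702 0.3791 0.085 ]
 [0.502  0.379  0.085 ]
 [0.5029 0.3478 0.085 ]] [0.4865 0.3634 0.085 ]
guard [array([0.411 , 0.1043, 0.1999]), array([0.4054, 0.1599, 0.1999])] [0.3558 0.1262 0.3647]
```

Emit:
servo_tool(
  motion=[
    [0,0,0,2,-4,-1,1],
    [0,0,0,4,-8,-3,1],
    [0,0,0,4.65,-8.86,-5,1],
    [0,0,0,4.65,-8.86,-5,1],
  ],
)

```text
time: 5.1
eef_pos: [0.4787, 0.0463, 0.1695]
orientation: [0.157, -3.136, -0.004]
contact_force: [-0.6, 0.8, -2.2]
grip_width: 0.294
```

Run:
```python
from h import *
np.set_printoptions(precision=4,suppress=True)
s=ctrl.state();print(s['eef_pos'],s['grip_width'],s['contact_force'],s['orientation'])
im=shot('side','s4');cv2.imwrite('pics/c8.png',cv2.resize(im[130:250,210:350],(700,600),interpolation=cv2.INTER_CUBIC))
im=shot('wrist','w4')
im=shot('top','t4');cv2.imwrite('pics/c9.png',cv2.resize(im[120:240,200:340],(700,600),interpolation=cv2.INTER_CUBIC))
p=s['eef_pos']+[.0025,0,-.1017+.0055]
print('tip pred side',proj('side',p),'top',proj('top',p),'wrist',proj('wrist',p))
```

```text
[0.4787 0.0463 0.1695] 0.2936177372413665 [-0.6242  0.7639 -2.1606] [ 0.1568 -3.1359 -0.0036]
tip pred side [258.6691 189.7751] top [247.1403 186.1311] wrist [252.9832 192.1146]
```

View pics/c8.png

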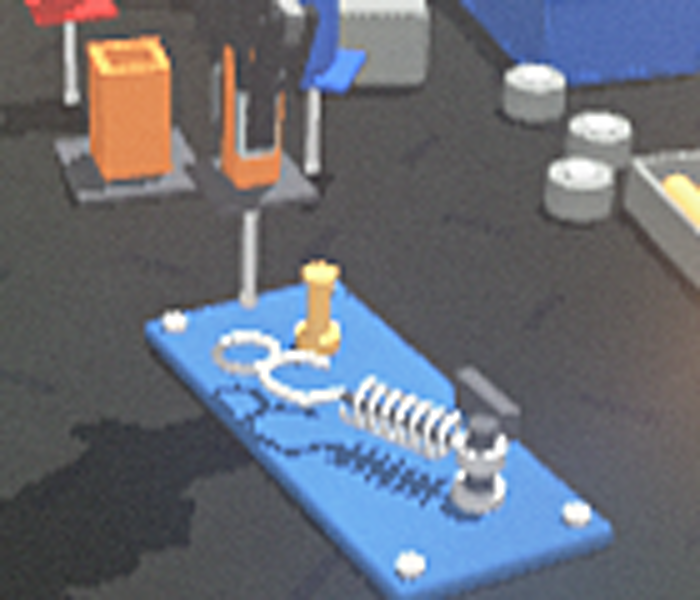

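View pics/w4.png

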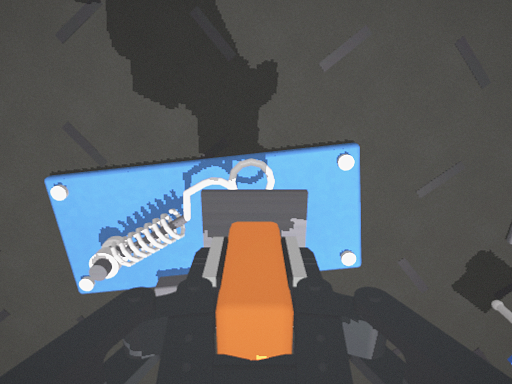

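View pics/c9.png

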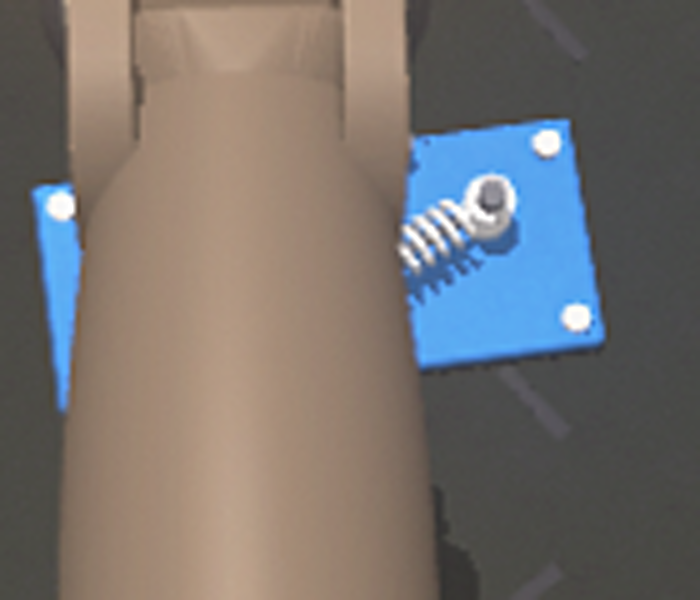

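Run:
```python
from h import *
np.set_printoptions(precision=4,suppress=True)
im=cv2.imread('pics/w4.png')
cv2.imwrite('pics/c10.png',cv2.resize(im[140:240,170:310],(700,500),interpolation=cv2.INTER_CUBIC))
e=ctrl.state()['eef_pos']
for dx in (0,.0025): print(proj('side',e+[dx,0,-.1295]),proj('wrist',e+[dx,0,-.1295]))
print(atz('side',(259.8,200.6),.04),atz('side',(259.6,189.6),.1695-.0962), e)
```

```text
[257.8342 199.3627] [254.2387 179.0527]
[258.7034 199.2501] [253.9416 181.8425]
[0.4841 0.0435 0.04  ] [0.484  0.0467 0.0733] [0.4794 0.0472 0.172 ]
```

View pics/c10.png

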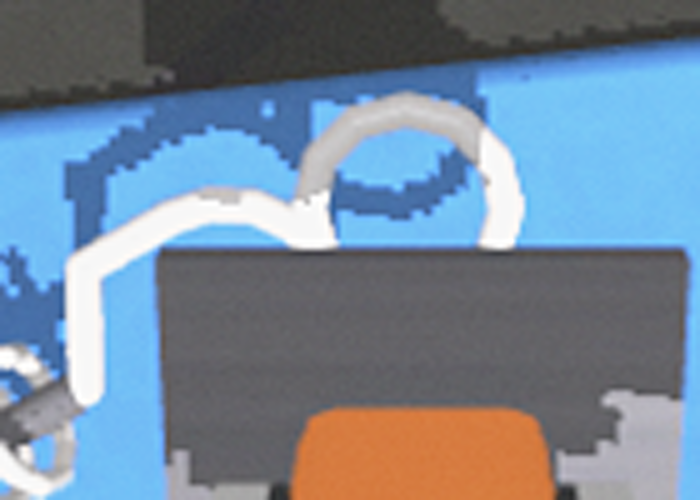

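Emit:
servo_tool(
  motion=[
    [0,0,0,0,-0.25,0,1],
    [0,0,0,0,-0.25,-1.5,1],
    [0,0,0,0,-0.25,-3,1],
    [0,0,0,0,-0.25,-4,1],
    [0,0,0,0,-0.25,-5,1],
    [0,0,0,0,-0.25,-5,1],
  ],
)

```text
time: 6.0
eef_pos: [0.4788, 0.0446, 0.121]
orientation: [-0.159, 3.137, 0.004]
contact_force: [-0.7, 0.6, -2.4]
grip_width: 0.292
```

Run:
```python
from h import *
np.set_printoptions(precision=4,suppress=True)
s=ctrl.state();print(s['eef_pos'],s['grip_width'],s['contact_force'],s['orientation'])
im=shot('side','s5');cv2.imwrite('pics/c11.png',cv2.resize(im[150:250,220:340],(720,600),interpolation=cv2.INTER_CUBIC))
im=shot('wrist','w5')
cv2.imwrite('pics/c12.png',cv2.resize(im[140:300,60:360],(800,427),interpolation=cv2.INTER_CUBIC))
print(ctrl.state()['eef_pos'])
```

```text
[0.4788 0.0446 0.121 ] 0.29187992473842217 [-0.6909  0.6498 -2.354 ] [-0.1594  3.1368  0.004 ]
[0.4795 0.0447 0.1221]
```

View pics/c11.png

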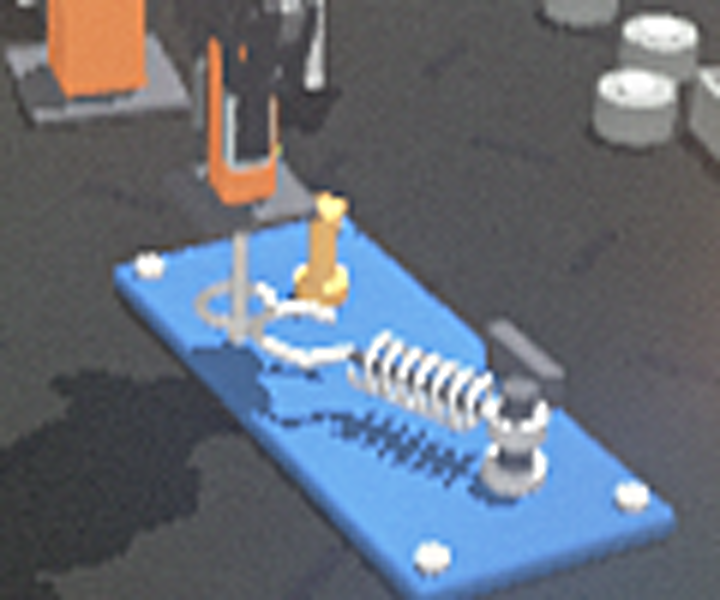

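View pics/c12.png

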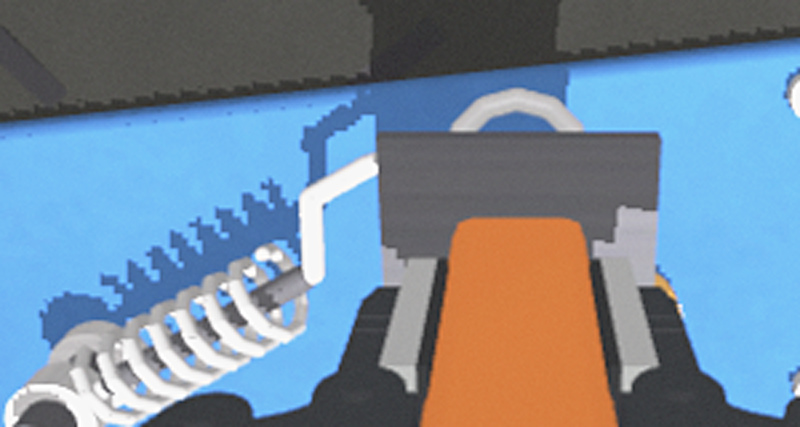

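Run:
```python
import cv2
im=cv2.imread('pics/s5.png')
cv2.imwrite('pics/c13.png',cv2.resize(im[185:215,245:285],(800,600),interpolation=cv2.INTER_NEAREST))
```

```text
(no output)
```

View pics/c13.png

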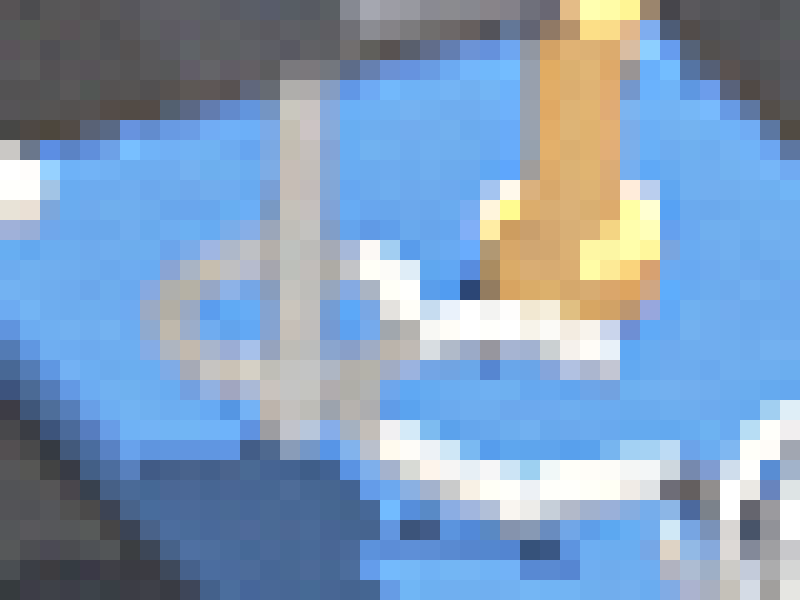

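Emit:
servo_tool(
  motion=[
    [0,0,0,-0.9,1.2,0,1],
    [0,0,0,-1.8,2.4,0,1],
    [0,0,0,-2.7,3.7,0,1],
    [0,0,0,-3.6,4.9,0,1],
    [0,0,0,-4.4,6.0,0,1],
    [0,0,0,-5.2,7.1,0,1],
    [0,0,0,-5.2,7.1,0,1],
  ],
  grip_force=120,
)

```text
time: 6.98
eef_pos: [0.4274, 0.1159, 0.1223]
orientation: [-0.161, 3.134, 0.002]
contact_force: [3.7, -5.9, -1.2]
grip_width: 0.291
```

Run:
```python
from h import *
np.set_printoptions(precision=4,suppress=True)
s=ctrl.state();print(s['eef_pos'],s['grip_width'],s['contact_force'],s['moment'],s['orientation'])
im=shot('side','s6');cv2.imwrite('pics/c14.png',cv2.resize(im[150:250,220:340],(720,600),interpolation=cv2.INTER_CUBIC))
im=shot('wrist','w6')
print(ctrl.state()['eef_pos'])
```

```text
[0.4274 0.1159 0.1223] 0.2912731299122871 [ 3.7414 -5.8853 -1.2024] [-1.4948 -1.0039 -0.0079] [-0.1614  3.1338  0.0016]
[0.4278 0.1155 0.1223]
```

View pics/c14.png

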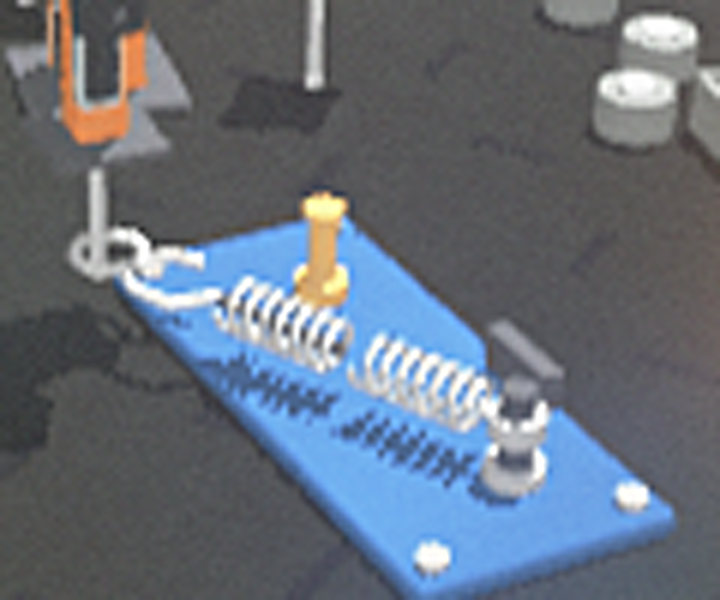

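View pics/w6.png

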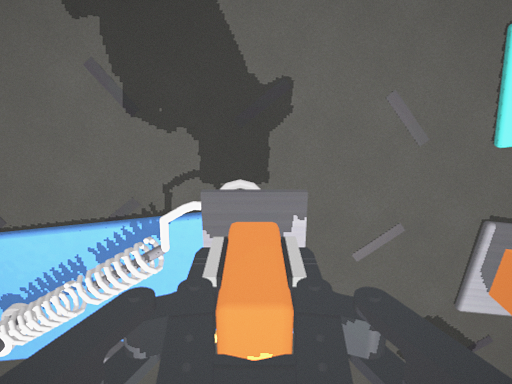

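Run:
```python
from h import *
np.set_printoptions(precision=4,suppress=True)
im=cv2.imread('pics/s6.png')
cv2.imwrite('pics/c15.png',cv2.resize(im[175:215,225:275],(800,640)[:2],interpolation=cv2.INTER_CUBIC)[:600])
e=atz('side',(238.2,192),.04);print(e)
st=np.array([.5725,-.0824]);print(np.linalg.norm(e[:2]-st))
e=atz('side',(259.8,200.6),.04);print(np.linalg.norm(e[:2]-st))
```

```text
[0.437  0.1048 0.04  ]
0.23107095938796576
0.15379516055289535
```

View pics/c15.png

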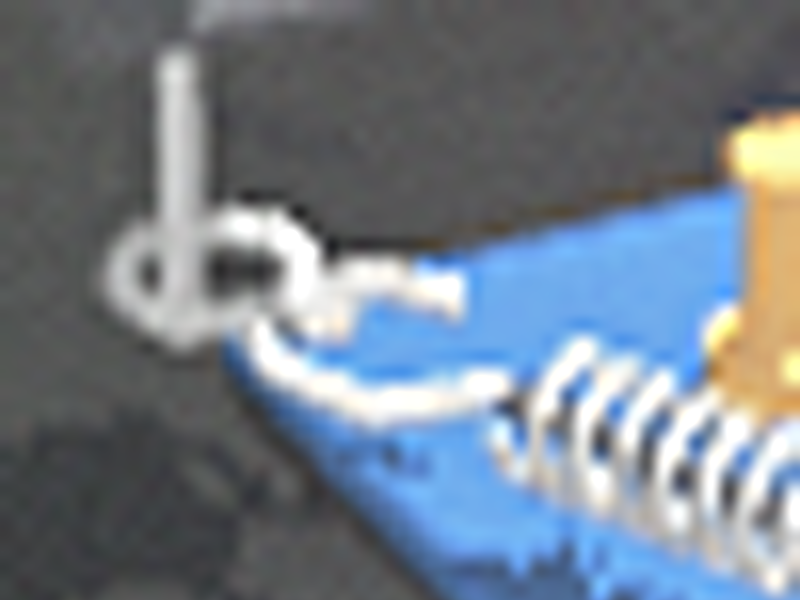

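Emit:
servo_tool(
  motion=[
    [0,0,0,1.0,0.75,0,1],
    [0,0,0,2.1,1.4,0,1],
    [0,0,0,3.2,1.97,0,1],
    [0,0,0,4.35,2.5,0,1],
    [0,0,0,5.5,3.0,0,1],
    [0,0,0,6.7,3.4,0,1],
    [0,0,0,7.9,3.75,0,1],
    [0,0,0,7.9,3.75,0,1],
  ],
)

```text
time: 8.07
eef_pos: [0.5072, 0.1522, 0.1218]
orientation: [-0.159, 3.135, -0.002]
contact_force: [0.5, -5.7, -1.2]
grip_width: 0.291
```

Run:
```python
from h import *
np.set_printoptions(precision=4,suppress=True)
s=ctrl.state();print(s['eef_pos'],s['grip_width'],s['contact_force'],s['moment'],s['orientation'])
im=shot('side','s7');cv2.imwrite('pics/c16.png',cv2.resize(im[165:225,230:310],(800,600),interpolation=cv2.INTER_CUBIC))
im=shot('wrist','w7')
print(ctrl.state()['eef_pos'])
```

```text
[0.5072 0.1522 0.1218] 0.2909422650193522 [ 0.4688 -5.6697 -1.1712] [-1.6822 -0.4263 -0.0792] [-0.1593  3.1346 -0.0021]
[0.5066 0.152  0.1218]
```

View pics/c16.png

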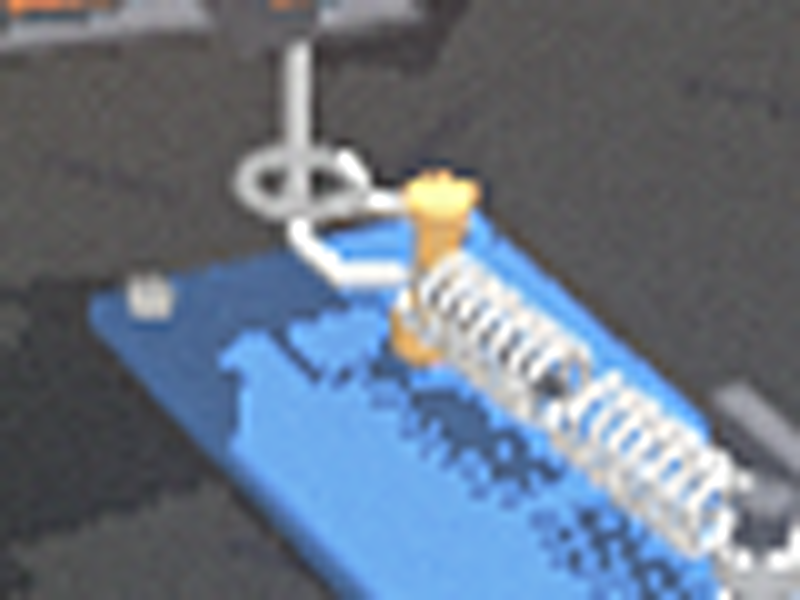

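View pics/w7.png

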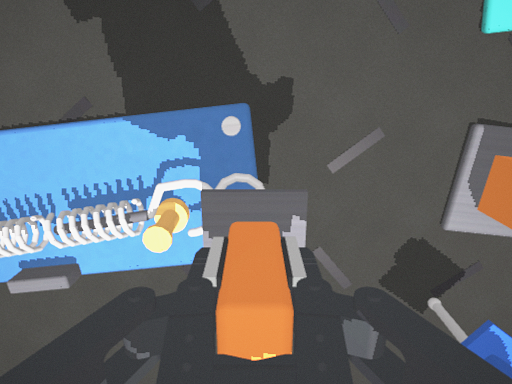

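Run:
```python
from h import *
np.set_printoptions(precision=4,suppress=True)
im=cv2.imread('pics/w7.png')
cv2.imwrite('pics/c17.png',cv2.resize(im[150:270,120:280],(800,600),interpolation=cv2.INTER_CUBIC))
print(proj('wrist',[.5364,.0851,.061]),proj('wrist',[.5364,.0851,.041]))
```

```text
[152.4565 239.0205] [160.4262 226.9254]
```

View pics/c17.png

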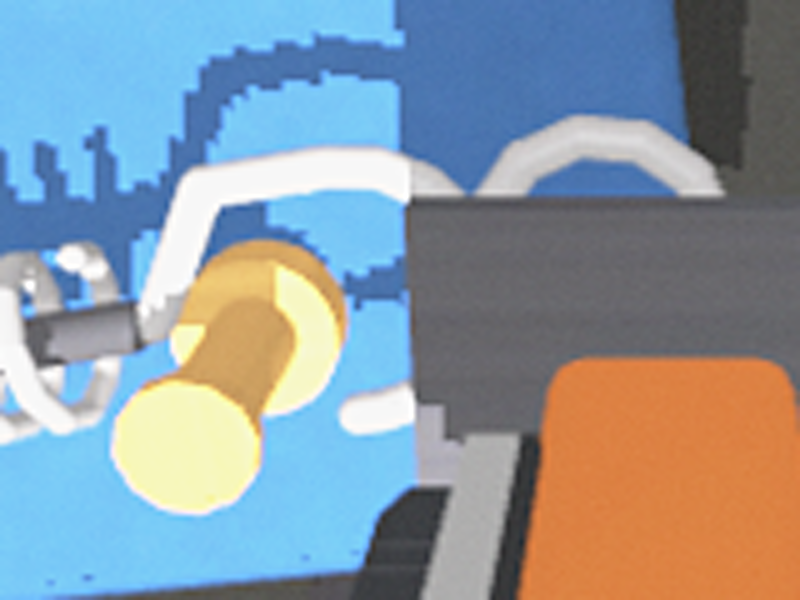

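Run:
```python
from h import *
np.set_printoptions(precision=4,suppress=True)
w=lambda x,y:(120+x/5,150+y/5)
post=atz('wrist',w(187,448),.061)[:2]; print('post',post)
g=lambda x,y:atz('wrist',w(x,y),.042)[:2]
tip=g(345,413); rod=g(150,322); eyetop=g(593,115); sh1=g(290,172); sh2=g(360,168);corner=g(197,185)
print('tip',tip,'rod',rod,'eyetop',eyetop,sh1,sh2,corner)
```

```text
post [0.5365 0.0884]
tip [0.5383 0.1064] rod [0.5268 0.0777] eyetop [0.4894 0.1388] [0.502  0.0971] [0.5004 0.1069] [0.5052 0.0841]
```

Emit:
servo_tool(
  motion=[
    [0,0,0,0.6,0.1,0,1],
    [0,0,0,1.2,0.05,0,1],
    [0,0,0,1.8,-0.05,0,1],
    [0,0,0,1.8,-0.05,0,1],
  ],
)

```text
time: 8.68
eef_pos: [0.5245, 0.1505, 0.1213]
orientation: [-0.158, 3.136, -0.006]
contact_force: [1.2, -5.2, -1.2]
grip_width: 0.29
```

Run:
```python
from h import *
np.set_printoptions(precision=4,suppress=True)
s=ctrl.state();print(s['eef_pos'],s['grip_width'],s['contact_force'],s['moment'],s['orientation'])
im=shot('side','s8');cv2.imwrite('pics/c18.png',cv2.resize(im[165:225,230:310],(800,600),interpolation=cv2.INTER_CUBIC))
im=shot('wrist','w8');cv2.imwrite('pics/c19.png',cv2.resize(im[150:270,110:270],(800,600),interpolation=cv2.INTER_CUBIC))
print(ctrl.state()['eef_pos'])
```

```text
[0.5245 0.1505 0.1213] 0.29036573807669164 [ 1.1945 -5.1614 -1.1603] [-1.6906 -0.3534 -0.0347] [-0.1581  3.1364 -0.0056]
[0.5242 0.1506 0.1214]
```

View pics/c18.png

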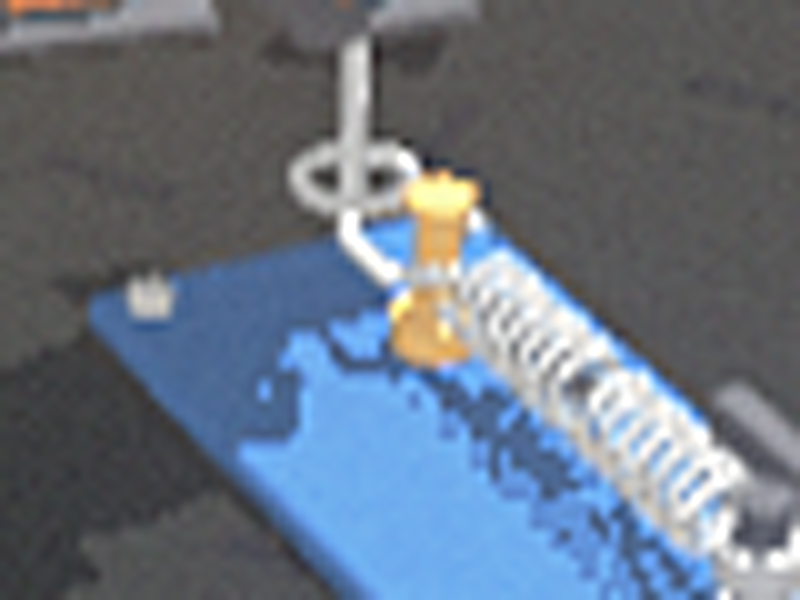

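View pics/c19.png

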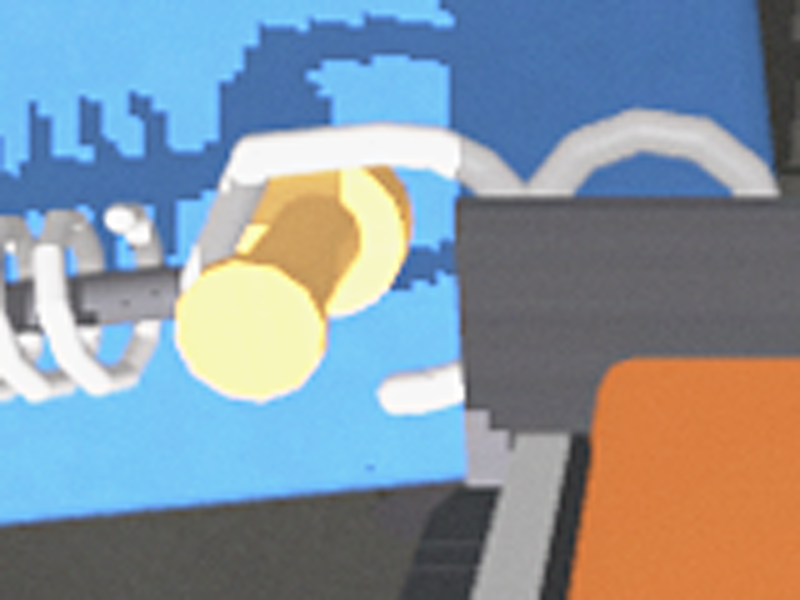

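Emit:
servo_tool(
  motion=[
    [0,0,0,0.15,-0.8,0,1],
    [0,0,0,0.3,-1.6,0,1],
    [0,0,0,0.45,-2.3,0,1],
    [0,0,0,0.55,-2.8,0,1],
    [0,0,0,0.65,-3.3,0,1],
    [0,0,0,0.72,-3.7,0,1],
    [0,0,0,0.72,-3.7,0,1],
  ],
)

```text
time: 9.65
eef_pos: [0.5314, 0.1136, 0.1213]
orientation: [-0.158, 3.137, -0.005]
contact_force: [-0.3, -0.8, -1.9]
grip_width: 0.29
```

Run:
```python
from h import *
np.set_printoptions(precision=4,suppress=True)
s=ctrl.state();print(s['eef_pos'],s['grip_width'],s['contact_force'],s['moment'],s['orientation'])
im=shot('side','s9');cv2.imwrite('pics/c20.png',cv2.resize(im[165:225,230:310],(800,600),interpolation=cv2.INTER_CUBIC))
im=shot('wrist','w9');cv2.imwrite('pics/c21.png',cv2.resize(im[150:270,110:270],(800,600),interpolation=cv2.INTER_CUBIC))
print(ctrl.state()['eef_pos'])
```

```text
[0.5314 0.1136 0.1213] 0.2899614346598316 [-0.3175 -0.7636 -1.8801] [0.0148 0.0236 0.0128] [-0.1581  3.1367 -0.0046]
[0.5314 0.1138 0.1213]
```

View pics/c20.png

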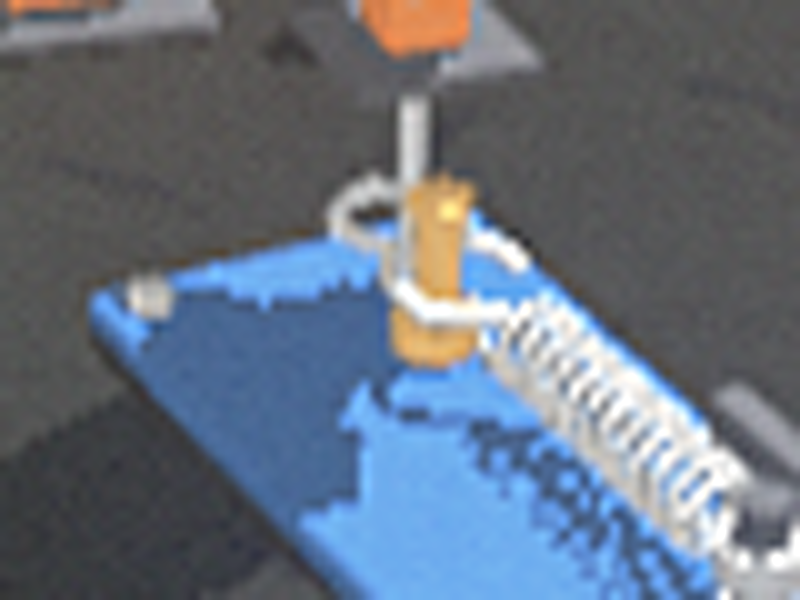

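View pics/c21.png

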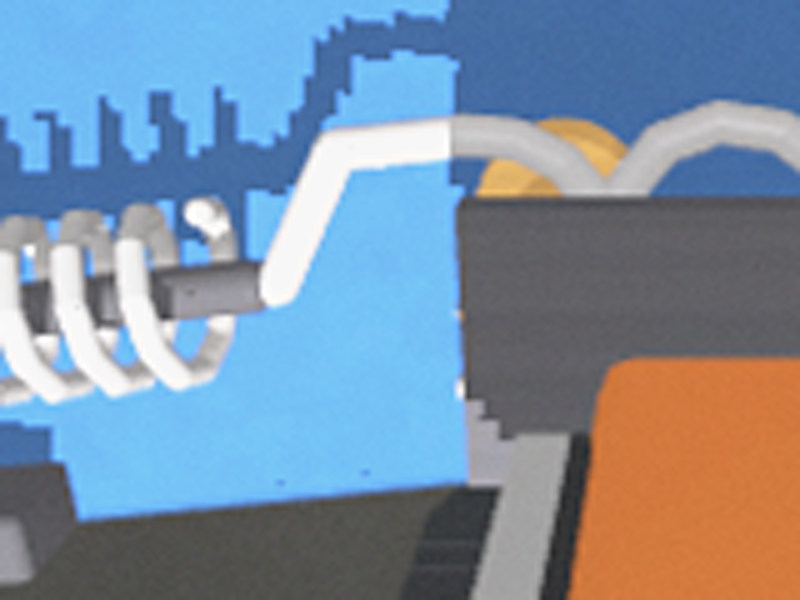

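Emit:
servo_tool(
  motion=[
    [0,0,0,-0.1,0,1,1],
    [0,0,0,-0.1,0,2,1],
    [0,0,0,-0.1,0,3,1],
    [0,0,0,-0.1,0,5,1],
    [0,0,0,-0.1,0,8,1],
    [0,0,0,-0.1,2,10,1],
    [0,0,0,-0.5,6,10,1],
    [0,0,0,-0.5,6,10,1],
  ],
)

```text
time: 10.75
eef_pos: [0.5264, 0.1758, 0.2222]
orientation: [-0.163, 3.135, -0.004]
contact_force: [-0.2, -1.2, -1.3]
grip_width: 0.292
```

Run:
```python
from h import *
np.set_printoptions(precision=4,suppress=True)
s=ctrl.state();print(s['eef_pos'],s['grip_width'],s['contact_force'],s['moment'],s['orientation'])
im=shot('side','s10');cv2.imwrite('pics/c22.png',cv2.resize(im[105:225,190:350],(800,600),interpolation=cv2.INTER_CUBIC))
im=shot('wrist','w10')
print(ctrl.state()['eef_pos'])
```

```text
[0.5264 0.1758 0.2222] 0.29152039148652714 [-0.1655 -1.191  -1.2613] [-0.0308  0.0486  0.0131] [-0.163   3.1353 -0.0036]
[0.5263 0.1739 0.2216]
```

View pics/c22.png

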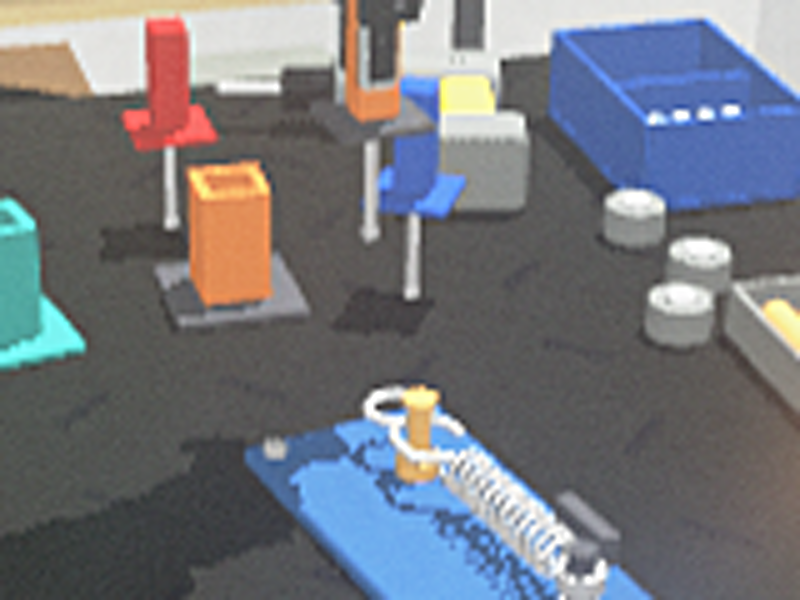

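View pics/w10.png

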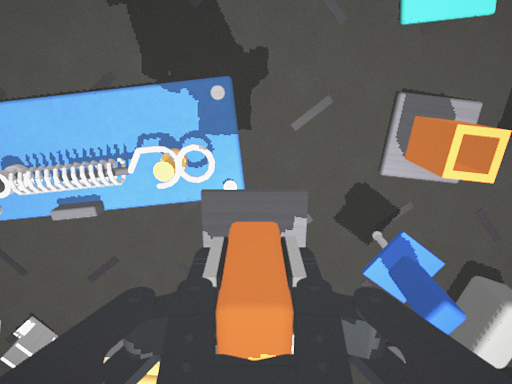

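Emit:
servo_tool(
  motion=[
    [0,0,0,-1.5,4,0,1],
    [0,0,0,-3,9,0,1],
    [0,0,0,-4.2,14,0,1],
    [0,0,0,-4.36,18,0,1],
    [0,0,0,-4.36,19,0,1],
    [0,0,0,-4.36,19,0,1],
  ],
)

```text
time: 11.6
eef_pos: [0.4829, 0.3634, 0.2214]
orientation: [-0.16, 3.137, -0.007]
contact_force: [-0.4, -0.7, -2.3]
grip_width: 0.289
```

Run:
```python
from h import *
np.set_printoptions(precision=4,suppress=True)
s=ctrl.state();print(s['eef_pos'],s['grip_width'],s['contact_force'],s['moment'],s['orientation'])
im=shot('side','s11');cv2.imwrite('pics/c23.png',cv2.resize(im[85:185,190:310],(720,600),interpolation=cv2.INTER_CUBIC))
im=shot('wrist','w11')
print(ctrl.state()['eef_pos'])
```

```text
[0.4829 0.3634 0.2214] 0.28930730113531417 [-0.4138 -0.7474 -2.2597] [-0.0115  0.0852  0.0029] [-0.1601  3.1368 -0.0067]
[0.483  0.3625 0.2217]
```

View pics/c23.png

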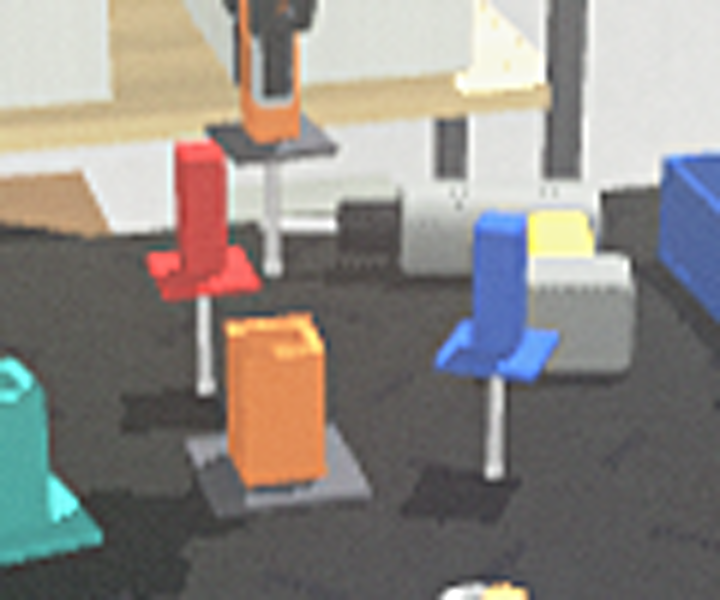

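View pics/w11.png

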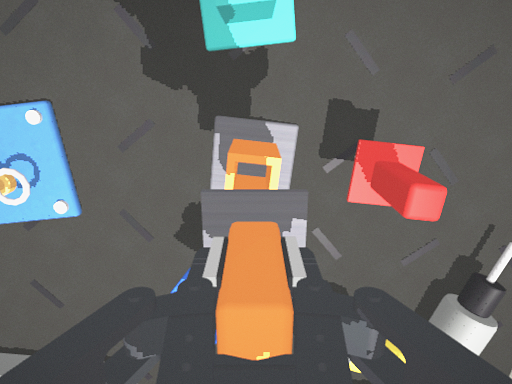

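Emit:
servo_tool(
  motion=[
    [0,0,0,0,0.1,-2,1],
    [0,0,0,0,0.1,-4,1],
    [0,0,0,0,0.1,-6,1],
    [0,0,0,0,0.1,-8,1],
    [0,0,0,0,0.1,-10,1],
    [0,0,0,0,0.1,-10.9,1],
    [0,0,0,0,0.1,-10.9,1],
  ],
)

```text
time: 12.58
eef_pos: [0.4833, 0.3626, 0.1131]
orientation: [-0.156, 3.137, -0.006]
contact_force: [0.8, -0.5, -1.3]
grip_width: 0.291
```

Run:
```python
from h import *
np.set_printoptions(precision=4,suppress=True)
s=ctrl.state();print(s['eef_pos'],s['grip_width'],s['contact_force'],s['moment'],s['orientation'])
im=shot('side','s12');cv2.imwrite('pics/c24.png',cv2.resize(im[85:185,190:310],(720,600),interpolation=cv2.INTER_CUBIC))
print(ctrl.state()['eef_pos'])
```

```text
[0.4833 0.3626 0.1131] 0.2910433880951232 [ 0.8102 -0.5253 -1.321 ] [-0.0363  0.0442  0.0088] [-0.1558  3.1365 -0.0065]
[0.4834 0.363  0.1133]
```

View pics/c24.png

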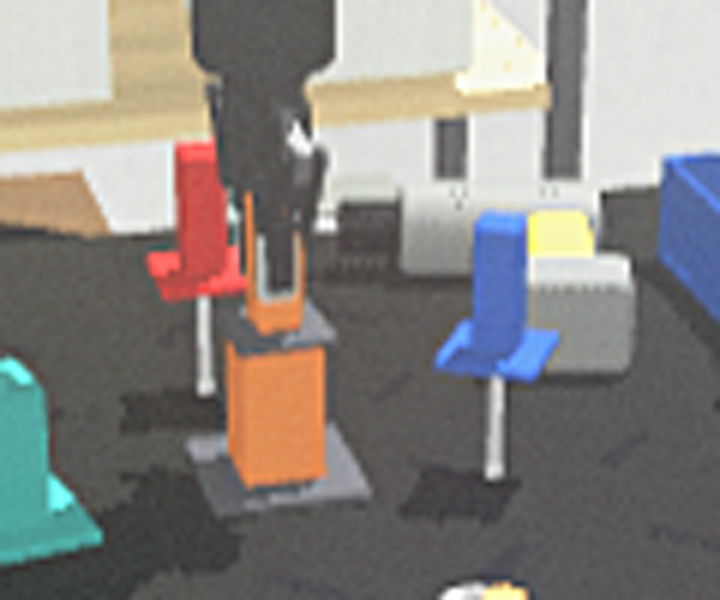

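Emit:
servo_tool(
  motion=[
    [0,0,0,0,0,-0.2,1],
    [0,0,0,0,0,-0.2,1],
  ],
  grip_force=20,
)

```text
time: 12.88
eef_pos: [0.4837, 0.3629, 0.1116]
orientation: [-0.156, 3.136, -0.006]
contact_force: [-0.5, -0.1, -1.1]
grip_width: 0.289
```

Emit:
servo_tool(
  motion=[
    [0,0,0,0,0,0,0.6],
    [0,0,0,0,0,0,0.4],
    [0,0,0,0,0,0,0.2],
    [0,0,0,0,0,0,0.2],
    [0,0,0,0,0,2,0.2],
    [0,0,0,0,0,5,0.2],
    [0,0,0,0,0,10,0.2],
    [0,0,0,0,0,15,0.2],
  ],
)

```text
time: 13.88
eef_pos: [0.4834, 0.3627, 0.263]
orientation: [-0.156, 3.136, -0.006]
contact_force: [0.1, 0.3, 0.2]
grip_width: 0.799
```

Emit:
servo_tool(
  motion=[
    [0,0,0,-4,0,2,0.2],
    [0,0,0,-10,0,2,0.2],
    [0,0,0,-15,2,2,0.2],
    [0,0,0,-20,4,2,0.2],
    [0,0,0,-20,4,2,0.2],
  ],
)

```text
time: 14.5
eef_pos: [0.2806, 0.4036, 0.2836]
orientation: [-0.164, 3.135, -0.004]
contact_force: [-0.4, 0.5, 1.2]
grip_width: 0.801
```

Run:
```python
from h import *
np.set_printoptions(precision=4,suppress=True)
s=ctrl.state();print(s['time'],s['eef_pos'],s['grip_width'],s['contact_force'])
im=shot('side','s13');cv2.imwrite('pics/c25.png',cv2.resize(im[95:245,160:340],(720,600),interpolation=cv2.INTER_CUBIC))
im=shot('top','t13');cv2.imwrite('pics/c26.png',cv2.resize(im[110:230,60:340],(800,343),interpolation=cv2.INTER_CUBIC))
```

```text
14.5 [0.2806 0.4036 0.2836] 0.8013080944770362 [-0.415   0.4735  1.2137]
```

View pics/c25.png

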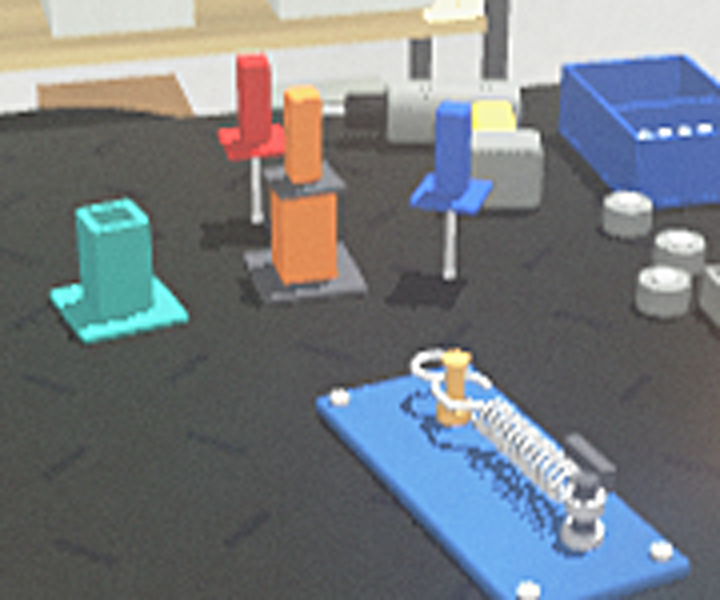

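View pics/c26.png

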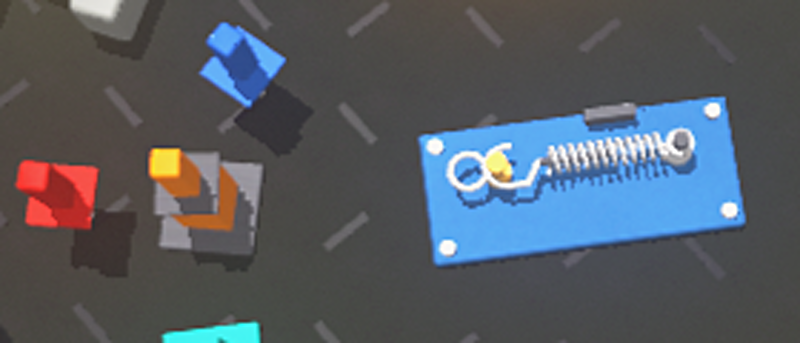

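```bash
python3 -c "
from bench import ctrl
print(ctrl.hand_in())"
```

```text
the job is handed in; nothing more can be done
None
```

The job is done and handed in at 14.6 s of the 58 s allowed. I put the orange puller's tip into the spring's eye and pulled until the eye was about 60 mm past the post. I then swung the spring over, easing off to about 55 mm, and let it back onto the post. The puller is back in its orange rest, and the spring was moved only with the puller.

**Last checks (side and top views):**
- **Hook:** it lies round the post with the post in its bend. The pull on the tool had dropped to almost nothing before I drew the tip out. I judged the seating from these pictures and did not measure the final eye-to-post distance.
- **Puller:** it stands upright with its guard on the rim of its own rest.
- **Rest of the scene:** nothing else was moved. The gripper is open and well clear of everything.

**Disagreement:** the wrist camera placed things about 3 to 5 mm further in +y than the other two cameras. I therefore did the final swing from how the hook and post lay relative to each other in the wrist picture.

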